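# Hold the sprung key-bin hatch just below its balance

### The job

Take the red grip of the key bin's sprung hatch and raise the hatch past its balance point, right up to its stop, without letting it slam. Then ease it back down until it is just below the balance point, so that it would fall shut by itself if let go, and finish while still holding it there by the grip. Leave everything else on the counter where it is.

Things in the scene. Friction and masses are not known exactly. Their poses are not given: they have to be found in the camera images.
- key_bin: Fixed tin bin, 160 (x) x 180 (y) x 90 mm tall, walls 4 mm, keys inside, covered by a blue sprung hatch. Origin: centre of its underside, on the counter. Its own -x side (the hatch's free edge and grip) faces roughly to the robot; z is up. A tin chute 82 mm wide leaves its -y side, sloping down over the enamel dish, out to 230 mm from the bin's centre.
- hinge (a point): Point at the middle of the hatch's hinge axis, over the bin's far wall: 84 mm along the bin's +x from its origin and 93 mm above the counter. The hinge axis runs along the bin's y.
- hatch (a joint): Hatch angle, rad: 0 shut (level), grows as it opens, stop at 1.45 (83 deg). The hatch weighs 0.29 to 0.36 kg; with it the balance point shifts between 0.96 and 1.12 rad (55 to 64 deg): below it the hatch falls shut, above it the coil spring swings it up to the stop. Held at 0.75 to 0.94 rad (43 to 54 deg) it is just below. It takes at most 2 N to move. Faster than 2.5 rad/s is slamming.
- grip: Red bar, 12 mm diameter, 100 mm long, parallel to the hinge, 209 mm from its axis, between two arms beyond the hatch's free edge. Origin: its middle; shut: 125 mm to -x of the bin's origin, 93 mm above the counter. Turns freely about its length (bin's y): pinched from above, fingers near and far of it, the gripper can point down all through the swing. Gap to bin wall 39 mm, to hatch edge 33 mm.
- dish: White enamel dish, 132 mm across, 20 mm tall, below the chute's end; origin under its centre. Bystander.
- key_a: Brass key, 56 x 24 x 3 mm, in the dish; origin under its middle. Bystander.
- key_b: Steel key, 56 x 24 x 3 mm, in the dish; origin under its middle. Bystander.
- hasp: Brass hasp lying flat, 123 x 35 x 10 mm, origin under its middle. Bystander.
- key_ring: Nickel key ring lying flat, 48 mm across, 5 mm thick, origin under its centre. Bystander.
- gauge: Red plastic key gauge lying flat, 110 x 35 x 5 mm, origin under its middle. Bystander.
- screwdriver: Screwdriver, 180 mm long, lying on the counter. Bystander.

How it is judged:
By the outcome, as a careful person would: the job done as asked, in the order asked, and still so for the second after the job is handed in, while the arm keeps its last pose, push and grip.
It also fails if it takes over 43 s, if anything falls off the work surface, if the arm or the gripper's body presses on something with over 40 N, if the wrist force passes 120 N, or if a joint passes its speed limit or range.

### The arm

A 6-joint arm with a two-finger parallel gripper is mounted at the origin on the work surface. World frame = base frame: x ahead of the robot, y to its left, z up, the work surface at z = 0. Lengths are in m, angles in rad, forces in N, time in s.
With the tool pointing down it reaches from about 0.35 to 0.925 m from the base axis. Payload 6.4 kg.
Tool frame: the origin (TCP) lies at the very end of the fingers, on their centre line; the grasp point (between the pads) lies bot.grasp_offset behind it (bot.grasp_offset is the distance from the TCP to the grasp point, in m); z points along the fingers, x is the direction in which the jaws open and shut, and the axes are right-handed (so a half turn about z gives the same grasp; the last joint's range is limited). The gripper opens to 94 mm and grips with 3 to 60 N. Pads are 16 mm wide; open, the fingers measure 119 mm over their backs; the gripper's body (75 mm by 177 mm) begins 78 mm behind the grasp point.
Start: joints at [-1.298, 0.245, 1.558, -0, 1.339, -0.174], TCP at [0.281, -0.586, 0.205] pointing down, gripper open.
Joint ranges: [-3.13, 3.13], [-1.02, 2.26], [0.13, 2.54], [-0.95, 4.09], [0.21, 2.88], [-2.74, 2.74]. Speed limits (rad/s): [2.57, 2.57, 3.14, 3.14, 3.14, 3.14].

### API

Orientations are given as a unit quaternion [w, x, y, z].
In Python, from rig import bot, vision, job gives the robot as it stands.
- The arm moves only by the tool play_rows, never from a script. Its argument "rows" is one flat list of numbers, 7 for each row, row after row: the shift along the tool's x, y, z in cm, then the turn, a rotation vector about the tool's x, y, z in rad, then the closure, from 0 (fully open) to 1 (shut). A call has 1 to 10 rows; each row shifts and turns the pose as measured when the row begins, along the tool's axes as they then stand; what a row does not reach is not made up. A row lasts 1/12 s, in which the tool goes at most 41.7 mm and 7.16 degrees, less where a joint would pass 70% of its speed; a pose out of reach is approached as far as the arm can. A call with a gripper value outside its range is refused whole. The fingers move at their own pace and stop on an object; the grip force is fixed at half the most. Time passes only in rows, so rows that do not move let the fingers close. It gives the time, the measured TCP pose, the force and the opening at its end, in the units of the state.
- bot.observe(): the state, without advancing time (a new reading comes with each control period).
- vision.capture(name): name is "scene" or "top" or "wrist"; returns the picture (384x512x3 uint8, red, green, blue); there is no depth.
- vision.camera_info(name): a dict with "K" (3x3 intrinsics, pixels), "dist_coeffs" ([k1, k2, p1, p2, k3] as OpenCV has them; the pictures are not rectified), "world_to_cam" (4x4, takes a point from world to camera coordinates). Camera axes: x right, y up, looking along -z (the intrinsics and any distortion apply to the point x, -y, -z); pixel columns grow to the right and rows downward; lengths in m; the calibration is good to about 2 mm. A picture is of the moment at which its call begins: read the wrist's pose just before it. camera_info takes no time and is no camera call; for the wrist camera it gives the pose at the moment of the call.
- job.close_job(): hands the job in, once; it reports no verdict.
The state is a dict: "t": time; "q": joint angles; "qvel": joint speeds; "tau": joint torques, N m; "tcp_pos": TCP position; "ee_rot": TCP orientation; "force": force on the tool from outside, world axes, zero at the start; "moment": the same for the moment, N m; "finger_gap": opening from 0.0 (shut) to 1.0 (fully open).
Only numpy, scipy, OpenCV 4.12 (cv2) and the standard library are available. Lean on these libraries where they do the work, as an engineer would, in place of code of your own. Each camera call takes 0.05 s, during which the arm holds its last target. There are 200 camera calls.

## Working session

There is one attempt and no reset: what is moved stays moved. The work goes in short steps, Python scripts to look and compute and a tool call to move; the robot and the scene stay as the last step left them, time stands still between calls to the robot, and variables do not carry over. Pictures are saved under pics/ and viewed, about 8 in all and at most 12, crops included, and the job is handed in when it is done.

Besides the shell and the picture viewer there is one more tool, called as name(argument=value, ...) on one line, values as JSON. play_rows: Moves the arm, as the interface text tells. Its arguments: {"type":"object","properties":{"rows":{"type":"array","items":{"type":"number"}}},"required":["rows"]}

```bash
mkdir -p pics
python3 - <<'E'
from rig import bot,vision,job
import cv2
for n in("scene","top"):
    im=vision.capture(n); cv2.imwrite(f"pics/{n}0.png",cv2.resize(im[...,::-1],(800,600),interpolation=cv2.INTER_CUBIC))
s=bot.observe(); print(s, bot.grasp_offset)
print(vision.camera_info("top"))
E
```

```text
{'t': 0.1, 'q': array([-1.29812103e+00,  2.45752254e-01,  1.55886445e+00,  1.73991900e-05,
        1.33870672e+00, -1.74104878e-01]), 'qvel': array([-0.00024992, -0.00308252, -0.0004993 , -0.00039167, -0.0007564 ,
        0.0001314 ]), 'tau': array([ 5.47934123e-04, -4.16918635e+01, -3.15525806e+01,  6.86998037e-02,
        3.10439640e-02, -5.34220612e-05]), 'tcp_pos': array([ 0.2807026 , -0.58567322,  0.20446529]), 'ee_rot': array([-5.87305157e-04,  8.46185355e-01, -5.32887977e-01, -6.35641897e-04]), 'force': array([-0.04918938,  0.08708455,  0.44293206]), 'moment': array([ 0.00355254, -0.02572118, -0.00810757]), 'finger_gap': 0.9972577053952444} 0.0188
{'K': array([[397.75358625,   0.        , 251.12208014],
       [  0.        , 397.75358625, 189.82765086],
       [  0.        ,   0.        ,   1.        ]]), 'dist_coeffs': array([0.00500749, 0.        , 0.        , 0.        , 0.        ]), 'world_to_cam': array([[ 9.73805713e-03, -9.99952232e-01,  8.39582802e-04,
        -3.23252398e-02],
       [ 9.98650229e-01,  9.76820904e-03,  5.10127745e-02,
        -5.29674555e-01],
       [-5.10185389e-02,  3.41684245e-04,  9.98697648e-01,
        -1.29608253e+00],
       [ 0.00000000e+00,  0.00000000e+00,  0.00000000e+00,
         1.00000000e+00]])}
```

View pics/top0.png

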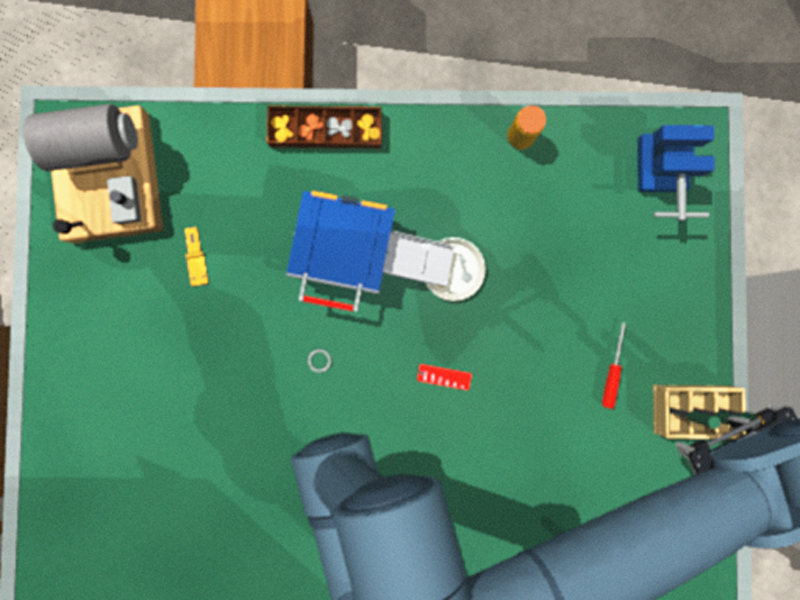

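View pics/scene0.png

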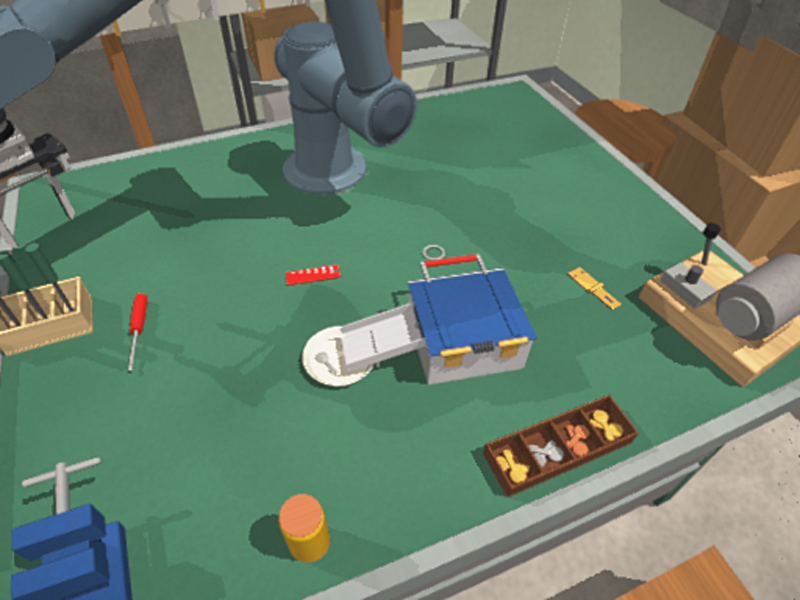

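The top view shows the hatch corners at about (303,193), (394,208), (380,291), (288,275) and the red grip running from (303,299) to (356,307). The scene view shows the hatch shut, with the grip facing the robot.

```bash
cat > h.py <<'E'
from rig import bot,vision,job
import cv2,numpy as np
from scipy.spatial.transform import Rotation as R
def ray(n,uv,z,ci=None):
    ci=ci or vision.camera_info(n); p=cv2.undistortPoints(np.array(uv,float).reshape(-1,1,2),ci["K"],ci["dist_coeffs"]).reshape(-1,2)
    M=ci["world_to_cam"]; d=np.c_[p[:,0],-p[:,1],-np.ones(len(p))]@M[:3,:3]; c=-M[:3,:3].T@M[:3,3]
    return c+d*((z-c[2])/d[:,2])[:,None]
def rot(s): w,x,y,z=s["ee_rot"]; return R.from_quat([x,y,z,w])
E
python3 - <<'E'
from h import *
P=np.array([(303,299),(356,307),(303,193),(394,208),(380,291),(288,275)])*.64
w=ray("top",P,.093); print(w.round(4)); g=(w[0]+w[1])/2; d=w[0]-w[1]; print(g,np.linalg.norm(d),np.degrees(np.arctan2(d[1],d[0])))
h=(w[2:4]).mean(0);print("axis from hinge edge to grip",h-g,np.linalg.norm(h-g),np.degrees(np.arctan2(*(h-g)[1::-1])))
print(rot(bot.observe()).as_matrix().round(3))
E
```

```text
[[ 0.5194  0.1496  0.093 ]
 [ 0.5046  0.0446  0.093 ]
 [ 0.7312  0.1532  0.093 ]
 [ 0.7028 -0.0286  0.093 ]
 [ 0.5368 -0.0025  0.093 ]
 [ 0.5668  0.1802  0.093 ]]
[0.51202777 0.09712093 0.093     ] 0.10607690575609437 81.97412689154315
axis from hinge edge to grip [ 0.20494984 -0.03482465  0.        ] 0.20788745009419832 -9.643473141747073
[[ 0.432 -0.902 -0.   ]
 [-0.902 -0.432  0.002]
 [-0.002 -0.    -1.   ]]
```

play_rows(rows=[-2.8, -2.8, 0, 0, 0, 0, 0.3, -2.8, -2.8, 0, 0, 0, 0, 0.3, -2.8, -2.8, 0, 0, 0, 0, 0.3, -2.8, -2.8, 0, 0, 0, 0, 0.3, -2.8, -2.8, 0, 0, 0, 0, 0.3, -2.8, -2.8, 0, 0, 0, 0, 0.3, -2.8, -2.8, 0, 0, 0, 0, 0.3, -2.8, -2.8, 0, 0, 0, 0, 0.3, -2.8, -2.8, 0, 0, 0, 0, 0.3, -2.8, -2.8, 0, 0, 0, 0, 0.3])

```text
t: 0.93
tcp_pos: [0.4127, -0.2007, 0.1991]
ee_rot: [-0.002, 0.842, -0.539, -0.004]
force: [0.5, 0.6, -0.3]
finger_gap: 0.702
```

play_rows(rows=[0, 0, 0, 0, 0, -0.12, 0.6, 0, 0, 0, 0, 0, -0.12, 0.6, 0, 0, 0, 0, 0, -0.12, 0.6, 0, 0, 0, 0, 0, -0.12, 0.6, 0, 0, 0, 0, 0, -0.12, 0.6, 0, 0, 0, 0, 0, -0.12, 0.6, 0, 0, 0, 0, 0, -0.12, 0.6, 0, 0, 0, 0, 0, -0.12, 0.6])

```text
t: 1.6
tcp_pos: [0.413, -0.1889, 0.1958]
ee_rot: [-0.006, 0.998, -0.069, -0.005]
force: [0.5, -0.2, -0.3]
finger_gap: 0.402
```

```bash
cat > d.py <<'E'
from h import *
import sys
s=bot.observe(); r=rot(s); m=r.as_matrix(); print(s["t"],s["tcp_pos"].round(4),s["finger_gap"],s["force"].round(1)); print(m.round(3))
if len(sys.argv)>1:
    t=np.array(eval(sys.argv[1])); print("shift cm",(m.T@(t-s["tcp_pos"])*100).round(2))
    a=np.radians(-9); x=np.array([np.cos(a),np.sin(a),0]); z=np.array([0,0,-1.]); T=np.c_[x,np.cross(z,x),z]
    print("turn",(r.inv()*R.from_matrix(T)).as_rotvec().round(3))
E
python3 d.py "[.512,.097,.2]"
```

```text
1.6 [ 0.413  -0.1889  0.1958] 0.40162648255163 [ 0.5 -0.2 -0.3]
[[ 0.991 -0.137 -0.008]
 [-0.137 -0.991  0.013]
 [-0.01  -0.012 -1.   ]]
shift cm [  5.89 -29.68  -0.12]
turn [-0.012  0.01   0.02 ]
```

play_rows(rows=[0.7, -3.5, -0.1, -0.012, 0.01, 0.02, 0.6, 0.7, -3.5, -0.1, 0, 0, 0, 0.6, 0.7, -3.5, -0.1, 0, 0, 0, 0.6, 0.7, -3.5, 0, 0, 0, 0, 0.6, 0.7, -3.5, 0, 0, 0, 0, 0.6, 0.7, -3.5, 0, 0, 0, 0, 0.6, 0.7, -3.5, 0, 0, 0, 0, 0.6, 0.7, -3.5, 0, 0, 0, 0, 0.6, 0, 0, 0, 0, 0, 0, 0.6])

```text
t: 2.35
tcp_pos: [0.5124, 0.0897, 0.1964]
ee_rot: [0.0, 0.997, -0.08, -0.001]
force: [-0.1, -0.6, 0.1]
finger_gap: 0.402
```

```bash
python3 d.py "[.512,.097,.2]"
python3 - <<'E'
from h import *
print(vision.camera_info("wrist"))
im=vision.capture("wrist"); cv2.imwrite("pics/w1.png",im[...,::-1])
E
```

```text
2.35 [0.5124 0.0897 0.1964] 0.40196206520899286 [-0.1 -0.6  0.1]
[[ 0.987 -0.159 -0.002]
 [-0.159 -0.987 -0.   ]
 [-0.002  0.    -1.   ]]
shift cm [-0.16 -0.72 -0.36]
turn [ 0.     0.002 -0.003]
{'K': array([[306.90040856,   0.        , 254.98963513],
       [  0.        , 306.90040856, 191.01327859],
       [  0.        ,   0.        ,   1.        ]]), 'dist_coeffs': array([-0.06549616,  0.        ,  0.        ,  0.        ,  0.        ]), 'world_to_cam': array([[ 0.98716705, -0.15966623, -0.00281145, -0.49051112],
       [ 0.15399214,  0.95645217, -0.24796304, -0.14044601],
       [ 0.04228034,  0.244348  ,  0.96876541, -0.42517693],
       [ 0.        ,  0.        ,  0.        ,  1.        ]])}
```

View pics/w1.png

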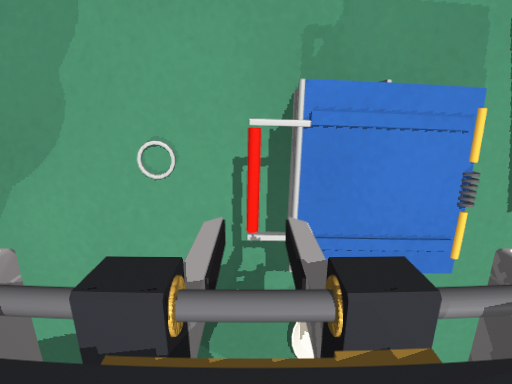

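The wrist view shows the red bar from (254.5,127) to (252.5,234), with the fingertips near (215,222) and (297,222). The bar lies farther left (+y) than the fingers.

Run:
```python
from h import *
w=ray("wrist",[(254.5,127),(252.5,234),(476,110),(457,258)],.096); print(w.round(4)); d=w[0]-w[1]; g=(w[0]+w[1])/2; print(g,np.linalg.norm(d[:2]),np.degrees(np.arctan2(d[1],d[0]))-90)
e=w[2]-w[3]; print(np.degrees(np.arctan2(e[1],e[0]))-90)
s=bot.observe(); m=rot(s).as_matrix(); g[2]=.093-.0188; print((m.T@(g-s["tcp_pos"])*100).round(2))
```

```text
[[ 0.5199  0.1458  0.096 ]
 [ 0.5015  0.045   0.096 ]
 [ 0.7224  0.1306  0.096 ]
 [ 0.7048 -0.0161  0.096 ]]
[0.51068444 0.09537372 0.096     ] 0.10247743447021884 -10.338813211076328
-6.845003796888108
[-0.19 -0.76 12.19]
```

play_rows(rows=[-0.2, -0.7, 1.5, 0, 0, 0, 0.65, 0, 0, 1.8, 0, 0, 0, 0.65, 0, 0, 1.8, 0, 0, 0, 0.65, 0, 0, 1.8, 0, 0, 0, 0.65, 0, 0, 1.8, 0, 0, 0, 0.65, 0, 0, 1.8, 0, 0, 0, 0.65, 0, 0, 1.5, 0, 0, 0, 0.65, 0, 0, 0, 0, 0, 0, 0.65])

```text
t: 3.07
tcp_pos: [0.5083, 0.0878, 0.071]
ee_rot: [0.003, 0.997, -0.083, -0.002]
force: [-1.2, 0.0, -0.2]
finger_gap: 0.347
```

```bash
python3 d.py "[.5107,.0954,.0742]"
python3 - <<'E'
from h import *
im=vision.capture("wrist"); cv2.imwrite("pics/w2.png",im[...,::-1])
E
```

```text
3.0667 [0.5083 0.0878 0.071 ] 0.3470505804945345 [-1.2  0.  -0.2]
[[ 0.986 -0.165 -0.004]
 [-0.165 -0.986 -0.005]
 [-0.003  0.005 -1.   ]]
shift cm [ 0.11 -0.79 -0.33]
turn [ 0.005  0.003 -0.008]
```

View pics/w2.png

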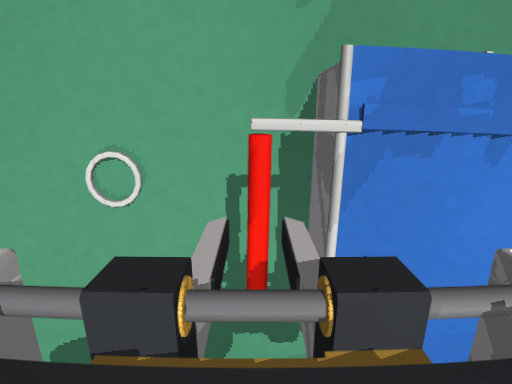

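The bar (centre column about 258) now lies between the fingers, which span about 225 to 290, and the far finger clears the hatch edge. I'll trim the position and close.

play_rows(rows=[0.1, -0.8, -0.3, 0, 0, 0, 0.65, 0, 0, 0, 0, 0, 0, 0.8, 0, 0, 0, 0, 0, 0, 0.95, 0, 0, 0, 0, 0, 0, 1, 0, 0, 0, 0, 0, 0, 1, 0, 0, 0, 0, 0, 0, 1, 0, 0, 0, 0, 0, 0, 1])

```text
t: 3.7
tcp_pos: [0.5111, 0.095, 0.0798]
ee_rot: [0.003, 0.996, -0.084, -0.002]
force: [-0.1, -0.6, -0.7]
finger_gap: 0.115
```

```bash
python3 d.py "[.5107,.0954,.0742]"
```

```text
3.7 [0.5111 0.095  0.0798] 0.11516161477084373 [-0.1 -0.6 -0.7]
[[ 0.986 -0.167 -0.004]
 [-0.167 -0.986 -0.005]
 [-0.003  0.006 -1.   ]]
shift cm [-0.05 -0.03  0.56]
turn [ 0.006  0.003 -0.01 ]
```

play_rows(rows=[0.03, 0, -1.04, 0, 0, 0, 1, 0.08, 0, -1.04, 0, 0, 0, 1, 0.13, 0, -1.04, 0, 0, 0, 1, 0.18, 0, -1.03, 0, 0, 0, 1, 0.23, 0, -1.02, 0, 0, 0, 1, 0.28, 0, -1.0, 0, 0, 0, 1])

```text
t: 4.2
tcp_pos: [0.5226, 0.0929, 0.1485]
ee_rot: [0.003, 0.996, -0.084, 0.001]
force: [2.6, -1.8, -2.4]
finger_gap: 0.116
```

```bash
cat > a.py <<'E'
from h import *
s=bot.observe(); r=rot(s); m=r.as_matrix(); p=s["tcp_pos"]-.0188*m[:,2]
u=np.array([.987,-.160,0]); H=np.array([.511,.095,.093])+.209*u; d=p-H
th=np.arctan2(d[2],-d@u); print(s["t"],"p",p.round(4),"theta",th.round(3),"r",np.hypot(d[2],d@u).round(4),"lat",(d@np.array([.16,.987,0])).round(4),"gap",s["finger_gap"].round(3),"F",s["force"].round(1))
print("tilt",(r.inv()*R.from_matrix(np.c_[u,np.cross([0,0,-1],u),[0,0,-1]])).as_rotvec().round(3))
E
python3 a.py
```

```text
Traceback (most recent call last):
  File "a.py", line 4, in <module>
    th=np.arctan2(d[2],-d@u); print(s["t"],"p",p.round(4),"theta",th.round(3),"r",np.hypot(d[2],d@u).round(4),"lat",(d@np.array([.16,.987,0])).round(4),"gap",s["finger_gap"].round(3),"F",s["force"].round(1))
                                                                                                                                                              ^^^^^^^^^^^^^^^^^^^^^
AttributeError: 'float' object has no attribute 'round'
```

```bash
sed -i 's/s\["finger_gap"\].round(3)/s["finger_gap"]/' a.py; python3 a.py
```

```text
4.2 p [0.5226 0.093  0.1673] theta 0.36 r 0.2107 lat -0.0001 gap 0.11647113420029237 F [ 2.6 -1.8 -2.4]
tilt [ 0.007 -0.002 -0.007]
```

play_rows(rows=[0.42, 0, -0.96, 0, 0, 0, 1, 0.46, 0, -0.94, 0, 0, 0, 1, 0.5, 0, -0.92, 0, 0, 0, 1, 0.54, 0, -0.9, 0, 0, 0, 1, 0.59, 0, -0.87, 0, 0, 0, 1, 0.63, 0, -0.84, 0, 0, 0, 1])

```text
t: 4.7
tcp_pos: [0.5562, 0.0866, 0.2101]
ee_rot: [0.005, 0.996, -0.084, 0.001]
force: [0.5, -2.7, -2.0]
finger_gap: 0.119
```

```bash
python3 a.py
```

```text
4.7 p [0.5562 0.0868 0.2289] theta 0.695 r 0.2122 lat -0.0009 gap 0.11872213840750488 F [ 0.5 -2.7 -2. ]
tilt [ 0.009 -0.002 -0.007]
```

play_rows(rows=[0.67, -0.05, -0.8, 0, 0, 0, 1, 0.71, -0.05, -0.77, 0, 0, 0, 1, 0.75, 0, -0.73, 0, 0, 0, 1, 0.79, 0, -0.69, 0, 0, 0, 1, 0.82, 0, -0.65, 0, 0, 0, 1, 0.85, 0, -0.61, 0, 0, 0, 1])

```text
t: 5.2
tcp_pos: [0.607, 0.0771, 0.2562]
ee_rot: [0.007, 0.996, -0.084, 0.001]
force: [1.6, -3.5, -4.1]
finger_gap: 0.117
```

```bash
sed -i 's/^u=/p[2]-=.0056\nu=/' a.py; python3 a.py
```

```text
5.2 p [0.6069 0.0774 0.2694] theta 1.007 r 0.2087 lat -0.002 gap 0.1172282544457872 F [ 1.6 -3.5 -4.1]
tilt [ 0.013 -0.004 -0.008]
```

play_rows(rows=[0.88, 0.05, -0.53, 0, 0, 0, 1, 0.9, 0.05, -0.48, 0, 0, 0, 1, 0.92, 0, -0.43, 0, 0, 0, 1, 0.94, 0, -0.38, 0, 0, 0, 1, 0.96, 0, -0.33, 0, 0, 0, 1, 0.8, 0, -0.24, 0, 0, 0, 1])

```text
t: 5.7
tcp_pos: [0.6659, 0.0662, 0.282]
ee_rot: [0.006, 0.996, -0.084, 0.001]
force: [0.7, -3.1, -2.2]
finger_gap: 0.118
```

```bash
python3 a.py
```

```text
5.7 p [0.6659 0.0664 0.2952] theta 1.321 r 0.2087 lat -0.0034 gap 0.1175000072496763 F [ 0.7 -3.1 -2.2]
tilt [ 0.013 -0.003 -0.008]
```

play_rows(rows=[0.5, 0, -0.11, 0, 0, 0, 1, 0.5, 0, -0.1, 0, 0, 0, 1, 0.5, 0, -0.09, 0, 0, 0, 1, 0.4, 0, -0.06, 0, 0, 0, 1, 0, 0, 0, 0, 0, 0, 1])

```text
t: 6.12
tcp_pos: [0.6884, 0.062, 0.2865]
ee_rot: [0.006, 0.996, -0.085, 0.001]
force: [0.1, -2.0, -0.4]
finger_gap: 0.115
```

```bash
python3 a.py
```

```text
6.1167 p [0.6884 0.0622 0.2997] theta 1.433 r 0.2087 lat -0.004 gap 0.11519065601152843 F [ 0.1 -2.  -0.4]
tilt [ 0.012 -0.004 -0.009]
```

Creep into the stop until there is a reaction.

play_rows(rows=[0.2, 0, -0.03, 0, 0, 0, 1, 0.2, 0, -0.03, 0, 0, 0, 1, 0.2, 0, -0.02, 0, 0, 0, 1, 0, 0, 0, 0, 0, 0, 1])

```text
t: 6.45
tcp_pos: [0.6927, 0.0612, 0.287]
ee_rot: [0.006, 0.996, -0.085, -0.001]
force: [-2.8, -2.1, 0.9]
finger_gap: 0.115
```

```bash
python3 a.py
```

```text
6.45 p [0.6928 0.0614 0.3002] theta 1.455 r 0.2086 lat -0.004 gap 0.11543390411747925 F [-2.8 -2.1  0.9]
tilt [ 0.013  0.002 -0.009]
```

play_rows(rows=[0.3, 0, 0, 0, 0, 0, 1, 0.3, 0, 0, 0, 0, 0, 1, 0.3, 0, 0, 0, 0, 0, 1])

```text
t: 6.7
tcp_pos: [0.6954, 0.0607, 0.2874]
ee_rot: [0.007, 0.996, -0.084, -0.01]
force: [-12.7, -0.8, 3.8]
finger_gap: 0.12
```

```bash
python3 a.py
python3 - <<'E'
from h import *
im=vision.capture("scene")[60:260,180:420]; cv2.imwrite("pics/s2.png",cv2.resize(im[...,::-1],(720,600),interpolation=cv2.INTER_CUBIC))
E
```

```text
6.7 p [0.6959 0.0609 0.3006] theta 1.47 r 0.2086 lat -0.0041 gap 0.11973447184231424 F [-12.7  -0.8   3.8]
tilt [ 0.015  0.02  -0.008]
```

View pics/s2.png

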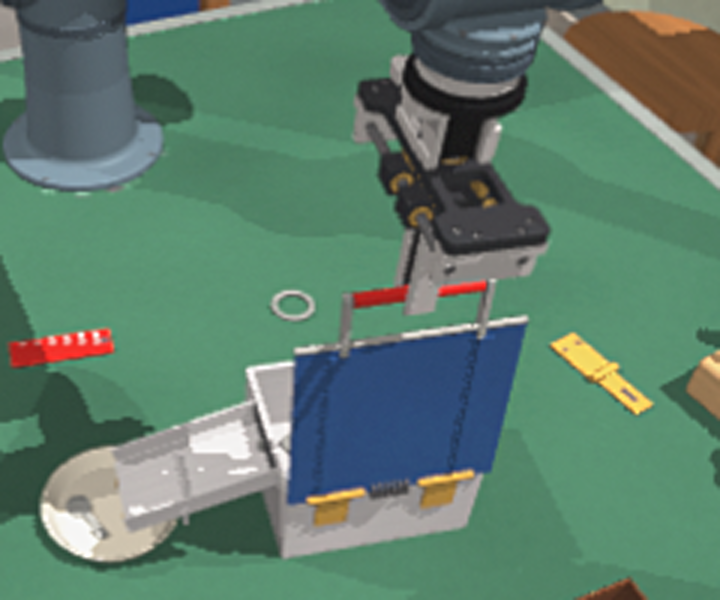

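The picture shows the hatch upright, with the gripper still on the red bar at about (425,292). The 12.7 N reaction confirms it is on the stop. Easing it back down now.

play_rows(rows=[-0.7, 0, 0.08, 0, 0.02, 0, 1, -0.9, 0, 0.13, 0, 0, 0, 1, -1.0, 0, 0.19, 0, 0, 0, 1, -1.0, 0, 0.24, 0, 0, 0, 1, -0.99, 0, 0.28, 0, 0, 0, 1, -0.98, 0, 0.34, 0, 0, 0, 1])

```text
t: 7.25
tcp_pos: [0.6409, 0.0708, 0.2737]
ee_rot: [0.007, 0.996, -0.084, 0.003]
force: [0.2, -1.5, -2.7]
finger_gap: 0.115
```

```bash
python3 a.py
```

```text
7.25 p [0.6408 0.0711 0.2869] theta 1.193 r 0.2087 lat -0.0029 gap 0.11497304220780483 F [ 0.2 -1.5 -2.7]
tilt [ 0.013 -0.006 -0.008]
```

play_rows(rows=[-0.96, 0, 0.41, 0, 0, 0, 1, -0.94, 0, 0.46, 0, 0, 0, 1, -0.92, 0, 0.5, 0, 0, 0, 1, -0.89, 0, 0.55, 0, 0, 0, 1, -0.7, 0, 0.48, 0, 0, 0, 1, -0.4, 0, 0.3, 0, 0, 0, 1, 0, 0, 0, 0, 0, 0, 1])

```text
t: 7.83
tcp_pos: [0.5913, 0.0801, 0.2449]
ee_rot: [0.006, 0.996, -0.084, 0.006]
force: [0.3, -2.4, -0.1]
finger_gap: 0.115
```

```bash
python3 a.py
```

```text
7.8333 p [0.5911 0.0803 0.2581] theta 0.913 r 0.2087 lat -0.0017 gap 0.11485303681425334 F [ 0.3 -2.4 -0.1]
tilt [ 0.011 -0.012 -0.007]
```

play_rows(rows=[-0.5, 0, 0.41, 0, 0, 0, 1, -0.5, 0, 0.42, 0, 0, 0, 1, 0, 0, 0, 0, 0, 0, 1, 0, 0, 0, 0, 0, 0, 1, 0, 0, 0, 0, 0, 0, 1])

```text
t: 8.25
tcp_pos: [0.5815, 0.0819, 0.2367]
ee_rot: [0.006, 0.996, -0.084, 0.006]
force: [-0.9, -1.9, 1.0]
finger_gap: 0.119
```

```bash
python3 a.py
python3 - <<'E'
from h import *
im=vision.capture("scene"); cv2.imwrite("pics/s3.png",cv2.resize(im[...,::-1],(800,600),interpolation=cv2.INTER_CUBIC))
s=bot.observe();print(s["t"],s["tcp_pos"],abs(s["qvel"]).max())
E
```

```text
8.25 p [0.5812 0.0821 0.2499] theta 0.851 r 0.2087 lat -0.0015 gap 0.1185454446843638 F [-0.9 -1.9  1. ]
tilt [ 0.01  -0.014 -0.007]
8.3 [0.58159183 0.08189858 0.23682556] 0.002764933468346319
```

View pics/s3.png

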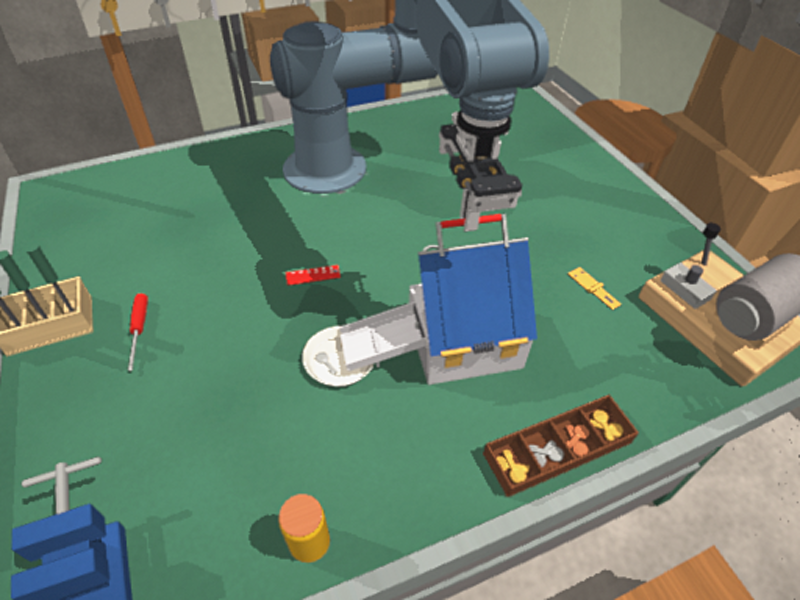

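The grip is held at about (472,222) with the hatch half open at 0.85 rad. The arm is still and the other objects are where they were.

```bash
python3 -c "
from rig import job; print(job.close_job())"
```

```text
the job is handed in; nothing more can be done
None
```

I raised the hatch to its stop, eased it back to just below the balance point, and handed the job in at 8.3 s still holding the grip.

- **Going up:** I pinched the red grip from above and moved it at roughly 0.7 rad/s or less, well under the 2.5 rad/s slamming limit. At the stop the angle read 1.455 to 1.47 rad, the arm felt a 12.7 N reaction, and the picture showed the hatch upright.
- **Final hold:** The hatch is at about 0.85 rad, inside the 0.75 to 0.94 rad band. The arm is still, with about 2 N of force on the tool. In the last picture the dish, gauge, hasp and screwdriver look unmoved. I did not check the two keys or the key ring closely, and the ring is mostly hidden in that view.

**Small disagreements:**
- The fingers closed about 5.6 mm above where I expected on the bar, so I corrected the angle readings for that. After the correction the radius stayed at 208.7 mm, against the given 209 mm.
- I measured a sideways drift of up to 4 mm on the swing, with 2 to 3.5 N of side force. The likely cause is that I took the bin's turn about the vertical as about 1° too small.

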